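Size up the long shoe tree in the foot gauge

ROBOT

A 7-joint arm with a two-finger parallel gripper is mounted at the origin on the work surface. World frame = base frame: x ahead of the robot, y to its left, z up, the work surface at z = 0. Lengths are in mm, angles in rad, forces in N, time in s.
With the tool pointing down it reaches from about 425 to 875 mm from the base axis. Payload 9.9 kg.
Tool frame: the origin (TCP) lies midway between the tips of the shut fingers; the grasp point (between the pads) lies 19 mm behind it; z points along the fingers, y is the line along which they close (so a half turn about z gives the same grasp; the last joint's range is limited). The gripper opens to 85 mm and grips with 20 to 120 N. Pads are 22 mm wide; open, the fingers measure 114 mm over their backs; the gripper's body (76 mm by 85 mm) begins 54 mm behind the grasp point. The pads swing forward as they close: fully open they stand 13 mm farther back than shut.
Start: joints at [1.216, 0.576, 0.025, 1.437, -0.015, 1.129, -0.057], TCP at [180.568, -650.403, 231.289] pointing down, gripper open.
Joint ranges: [-2.76, 2.76], [-0.34, 2.15], [-1.52, 1.57], [0.19, 2.46], [-1.09, 4.23], [0.17, 1.99], [-2.82, 2.82]. Speed limits (rad/s): [2.22, 2.22, 3.01, 3.01, 3.14, 3.14, 3.14].

INTERFACE

Orientations are given as a rotation vector (axis times angle).
In Python, from cell import robot gives the robot as it stands.
- The arm moves only by the shell command python3 steer.py FILE [OPENING] [FORCE], which reads ROWS from the file FILE. ROWS is 1 to 10 rows, one to a line, with the numbers parted by spaces; each row has 6 numbers: dx, dy, dz in shares of the most that a row can go, 1 being 50 mm, then a rotation vector rx, ry, rz in a scale on which 1.0 is 2 rad; each row shifts and turns the commanded pose from where the row before left it, along the tool's axes as they then stand; what a row does not reach is not made up. A row lasts 1/10 s, in which the tool goes at most 50 mm and 0.15 rad, less where a joint would pass 70% of its speed; a pose out of reach is approached as far as the arm can. OPENING is the finger opening in mm, set as the command begins (- or left out keeps the last). The fingers move at their own pace and stop on an object; FORCE is the grip in N (left out, the last holds). Time passes only in rows, so rows that do not move let the fingers close. It prints the time, the measured TCP pose, the force, the opening and the grip force at its end. No shift or turn number may pass 1 either way. Input that does not fit is refused with a message, and nothing moves.
- robot.observe(): the state, without advancing time (a new reading comes with each control period).
- robot.grab_frame(name): name is "side" or "top"; returns the picture (384x512x3 uint8, red, green, blue); there is no depth.
- robot.get_calibration(name): a dict with "fx", "fy", "cx", "cy" (pixels), "R" (3x3) and "t" (3): a world point X has camera coordinates R X + t. Camera axes: x right, y down, z forward; pixel columns grow to the right and rows downward; lengths in mm; the calibration is good to about 2 mm. A picture is of the moment at which its call begins. get_calibration takes no time and is no camera call.
- robot.close_job(): hands the job in; it is judged then, once.
The state is a dict: "time": time; "qpos": joint angles; "joint_vel": joint speeds; "joint_torque": joint torques, N m; "tcp_pos": TCP position; "tcp_rot": TCP orientation; "wrist_force": force on the tool from outside, world axes, zero at the start; "moment": the same for the moment, N m; "opening": finger opening in mm; "grip_force": force on a finger pad.
Only numpy, scipy, OpenCV 4.12 (cv2) and the standard library are available. Lean on these libraries where they do the work, as an engineer would, in place of code of your own. Each camera call takes 0.05 s, during which the arm holds its last target. There are 200 camera calls.

TASK

I want to know which size the longer of the two wooden shoe trees is. Draw back the sliding toe carriage of the foot gauge, lay the longer shoe tree flat and straight along the middle of the bed with its narrow heel end against the fixed heel stop, and slide the carriage back gently until it just meets the toe, with no gap at either end. Set the shoe tree down rather than dropping it, leave it there with the carriage closed on it so that I can read the scale, and leave the other things on the bench where they are.

Things in the scene. Friction and masses are not known exactly. Their poses are not given: they have to be found in the camera images.
- gauge: Foot gauge fixed to the bench: pale wooden bed 110 mm wide (x), 360 mm long (y), 10 mm thick, black scale ticks and aluminium edge strips. Origin: centre of its underside. Its -y end carries the fixed heel stop, an upright dark steel block 80 mm wide, 22 mm thick, top 50 mm above the bench, flat face looking to +y. A dark steel toe carriage slides on the bed along y.
- heel_stop (a point): Foot of the heel stop's flat face, in the middle of the bed's width, on the bed's upper surface (10 mm above the bench). Axes as gauge: y runs along the bed away from the stop towards the carriage, z up.
- carriage (a joint): Slide of the toe carriage, 0 to 0.16 m. Clear distance from the heel stop's face to the toe plate's face = 0.100 m + this value: it grows as the carriage moves away from the stop (+y of the gauge). It stays where it is left (dry friction about 2 N, no spring or detent) and has a hard stop at each end.
- toe_plate (a point): Middle of the toe plate's flat face (which looks at the heel stop), at the bed's upper surface; moves with the carriage, axes as gauge. The plate is 96 mm wide (x), 12 mm thick, its top 37 mm above the bed. Behind it (+y) the carriage's low sled, top 15 mm above the bed, reaches to 66 mm from the face.
- fin_top (a point): Top centre of the carriage's upright grip fin, 71 mm above the bench, 47 mm behind (+y of) the toe plate's face. The fin is 40 mm long across the bed (x), 14 mm thick (y) and stands 46 mm above the low sled, 28 mm clear of the toe plate: pinch its two faces from above, fingers closing along the gauge's y.
- long_tree: Longer wooden shoe tree, loose, 200 mm long (x, + to the toe), about 0.28 kg, balanced near its bridge. Origin: centre of its underside. Toe block from x = 7 mm on, 64 mm wide, 40 high, rounded end (radius 32) 30 high. Round heel block at -x, 42 mm diameter, 44 high, brass button 8 high on it. Bridge x = -58 to 7 mm, 22 wide, from 8 to 34 mm above the underside.
- long_bridge (a point): Top centre of the longer shoe tree's bridge, 25.5 mm to the heel side of mid length and 34 mm above its underside; pinch the bridge here across its 22 mm width (the tree's y).
- long_heel (a point): Heel end of the longer shoe tree, the rearmost point of the round heel block at underside height. Axes as long_tree.
- long_toe (a point): Toe end of the longer shoe tree, the foremost point of the rounded toe at underside height.
- short_tree: The shorter shoe tree, same wood and shape but only 150 mm long, 48 mm wide and 33 mm high (39 mm with its button). To be left alone. Origin at the centre of its underside, x to its toe.
- jar: Clear glass jar with a steel twist cap, 72 mm in diameter, 100 mm high, standing upright; a bystander. Origin at the centre of its underside.
- cup: Orange silicone collapsible cup, 86 mm across the rim, 48 mm high; a bystander. Origin at the centre of its underside.
- horn: Dark wooden shoe horn lying flat, about 180 mm long, 40 mm wide, 9 mm thick; a bystander. Origin at mid length on the underside.
- wax_tin: Flat round aluminium tin, 75 mm in diameter, 26 mm high; a bystander. Origin at the centre of its underside.
- boot_brush: Brush lying flat; a bystander.

How it is judged:
By the outcome, as a careful person would: the job done as asked, in the order asked, and still so for the second after the job is handed in, with the robot touching nothing.
It also fails if it takes over 72 s, if anything falls off the work surface, if the arm or the gripper's body presses on something with over 40 N, if the wrist force passes 120 N, or if a joint passes its speed limit or range.

## Working session

There is one attempt and no reset: what is moved stays moved. The work goes in short steps, Python scripts to look and compute and a shell command to move; the robot and the scene stay as the last step left them, time stands still between calls to the robot, and variables do not carry over. Pictures are saved under pics/ and viewed, at most 10 in all, crops included, and the job is handed in when it is done.

```bash
ls; mkdir -p pics
python3 - <<'E'
from cell import robot
import cv2,numpy as np
for n in("top","side"):
    cv2.imwrite(f"pics/{n}0.png",robot.grab_frame(n)[:,:,::-1])
    c=robot.get_calibration(n);print(n,c)
print(robot.observe())
E
```

```text
cell.py
pics
steer.py
top {'fx': 420.73046015104785, 'fy': 420.73046015104785, 'cx': 264.5898479696829, 'cy': 197.63438191745203, 'R': array([[ 0.0201449 , -0.99978297,  0.00530995],
       [-0.9870412 , -0.02073327, -0.15912197],
       [ 0.15919753, -0.00203564, -0.98724465]]), 't': array([  13.00027849,  571.79988493, 1113.52069517])}
side {'fx': 409.2703058737033, 'fy': 409.2703058737033, 'cx': 252.36357888367527, 'cy': 188.00892450574963, 'R': array([[ 0.98409616, -0.17652629,  0.0198299 ],
       [-0.11182525, -0.70236957, -0.70297375],
       [ 0.13802127,  0.68957629, -0.71093929]]), 't': array([-527.1426375 ,  107.98870471, 1180.5529316 ])}
{'time': 0.1, 'qpos': array([ 1.21624233,  0.5764353 ,  0.02482542,  1.43780476, -0.01499718,
        1.12901109, -0.05653538]), 'joint_vel': array([-0.00149261, -0.00256197, -0.00160658, -0.0026524 ,  0.00037698,
       -0.000501  , -0.00034796]), 'joint_torque': array([ 6.39092352e-03, -7.67295313e+01,  2.25770719e+00, -2.86600614e+01,
        1.57346064e-02,  8.67568015e-03,  2.58918152e-05]), 'tcp_pos': array([ 180.44610749, -650.01880777,  230.54375259]), 'tcp_rot': array([-3.11140780e+00, -4.23832147e-01,  4.13906022e-04]), 'wrist_force': array([ 0.26706419, -0.3690241 ,  0.28157025]), 'moment': array([-0.04157573,  0.01112321, -0.04155293]), 'grip_force': 0.0, 'opening': 85.45725757239082}
```

View pics/top0.png

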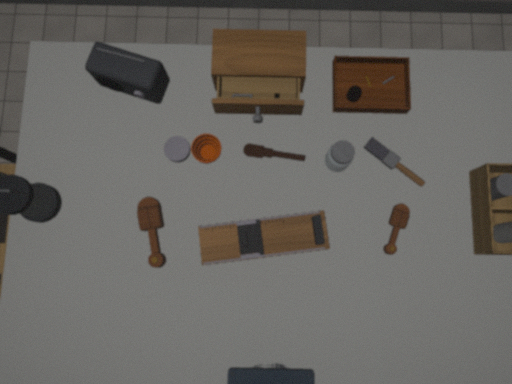

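View pics/side0.png

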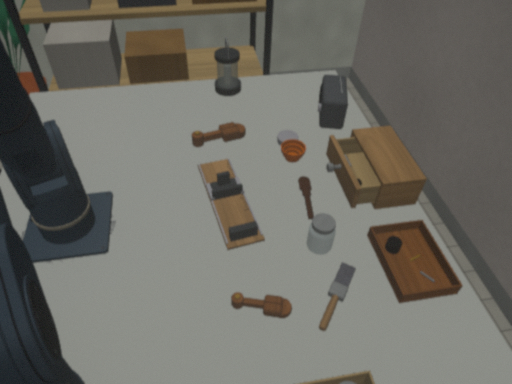

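Top view: the gauge spans about (200,245) to (327,230), with the heel stop near (318,230) and the carriage near (250,238). The long tree is at the left, toe (149,200) and heel (156,260), and the short tree is at the right, around (397,228). The side view agrees.

```bash
cat > h.py <<'E'
import numpy as np,cv2
from cell import robot
def ray(n,uv,z):
    c=robot.get_calibration(n);R=c["R"];o=-R.T@c["t"]
    uv=np.atleast_2d(np.array(uv,float))
    d=np.c_[(uv[:,0]-c["cx"])/c["fx"],(uv[:,1]-c["cy"])/c["fy"],np.ones(len(uv))]@R
    return o+d*((z-o[2])/d[:,2])[:,None]
def pix(n,X):
    c=robot.get_calibration(n);p=np.atleast_2d(X)@c["R"].T+c["t"]
    return np.c_[c["fx"]*p[:,0]/p[:,2]+c["cx"],c["fy"]*p[:,1]/p[:,2]+c["cy"]]
E
python3 - <<'E'
from h import *
t=cv2.imread("pics/top0.png");s=cv2.imread("pics/side0.png")
for n,im,boxes in(("top",t,{"gauge":(190,205,145,65),"tree":(130,190,40,85)}),("side",s,{"gauge":(190,150,80,105),"tree":(185,115,70,40)})):
    hsv=cv2.cvtColor(im,cv2.COLOR_BGR2HSV)
    m=cv2.inRange(hsv,(2,70,30),(25,255,255))
    for k,(x,y,w,h) in boxes.items():
        mm=np.zeros_like(m);mm[y:y+h,x:x+w]=m[y:y+h,x:x+w]
        cs,_=cv2.findContours(mm,cv2.RETR_EXTERNAL,cv2.CHAIN_APPROX_NONE)
        p=np.vstack([c for c in cs if cv2.contourArea(c)>15])
        bp=cv2.boxPoints(cv2.minAreaRect(p))
        print(n,k,bp.round(1).tolist())
        z=10 if k=="gauge" else 18
        w_=ray(n,bp,z)[:,:2];print(w_.round(1).tolist(),np.linalg.norm(np.diff(w_,axis=0),axis=1).round(1),w_.mean(0).round(1))
a=cv2.resize(t[205:275,192:337],None,fx=5,fy=5,interpolation=cv2.INTER_CUBIC)
cv2.imwrite("pics/c1.png",cv2.convertScaleAbs(a,alpha=1.6))
a=cv2.resize(t[190:275,130:175],None,fx=6,fy=6,interpolation=cv2.INTER_CUBIC)
b=cv2.resize(s[110:250,180:270],None,fx=4,fy=4,interpolation=cv2.INTER_CUBIC)
H=max(len(a),len(b));P=lambda i:cv2.copyMakeBorder(i,0,H-len(i),0,5,cv2.BORDER_CONSTANT)
cv2.imwrite("pics/c2.png",cv2.convertScaleAbs(np.hstack([P(a),P(b)]),alpha=1.6))
E
```

```text
top gauge [[197.39999389648438, 225.0], [324.5, 210.60000610351562], [328.70001220703125, 247.8000030517578], [201.60000610351562, 262.20001220703125]]
[[495.5, 211.9], [543.6, -145.4], [439.1, -156.9], [392.5, 195.6]] [360.6 105.  355.5] [467.7  26.3]
top tree [[135.39999389648438, 198.6999969482422], [157.60000610351562, 195.5], [167.5, 264.6000061035156], [145.3000030517578, 267.79998779296875]]
[[565.3, 388.5], [575.7, 326.4], [383.8, 287.7], [374.0, 348.2]] [ 62.9 195.8  61.3] [474.7 337.7]
side gauge [[200.1999969482422, 164.60000610351562], [235.6999969482422, 153.0], [263.70001220703125, 239.10000610351562], [228.1999969482422, 250.6999969482422]]
[[393.8, 191.9], [519.0, 232.0], [541.5, -146.5], [438.0, -169.5]] [131.5 379.1 106. ] [473.1  27. ]
side tree [[190.8000030517578, 131.60000610351562], [242.3000030517578, 119.69999694824219], [245.89999389648438, 135.39999389648438], [194.39999389648438, 147.3000030517578]]
[[375.9, 364.7], [570.4, 408.0], [568.1, 312.8], [381.8, 274.7]] [199.2  95.2 190.1] [474.1 340.1]
```

View pics/c1.png

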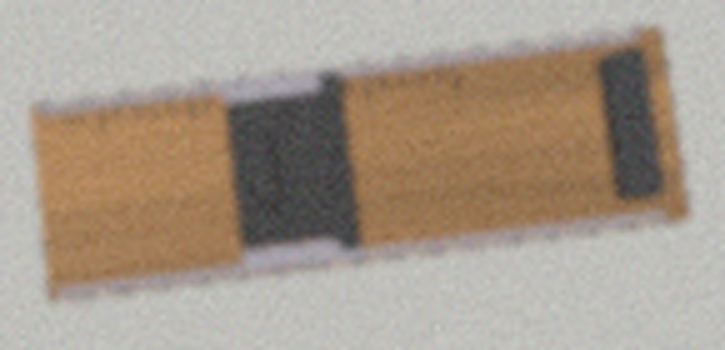

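View pics/c2.png

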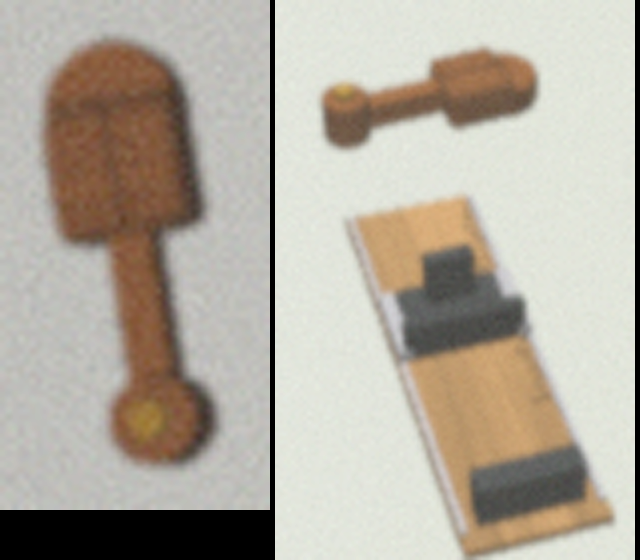

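Crops: the gauge's heel stop face is near crop (605,60)-(618,195), and the carriage plate face near (340,75)-(355,245). The tree's brass button is near (147,420) in its 6x crop, which is about px (154.5,260), and its toe points towards +x. Next I'll take precise axes.

```bash
cat > meas.py <<'E'
from h import *
def fitline(p):
    vx,vy,x,y=cv2.fitLine(np.float32(p),cv2.DIST_HUBER,0,.01,.01).ravel();return np.array([vx,vy]),np.array([x,y])
def gauge(im):
    hsv=cv2.cvtColor(im,cv2.COLOR_BGR2HSV)
    wood=cv2.inRange(hsv,(2,70,30),(25,255,255))
    dark=cv2.inRange(hsv,(0,0,0),(179,255,85))&~wood
    def edges(m,cols):
        r=[]
        for c in cols:
            y=np.nonzero(m[208:268,c])[0]+208
            if len(y):r.append((c,y.min()-.5,y.max()+.5))
        r=np.array(r);return r
    r=edges(wood,list(range(206,236))+list(range(266,308)))
    A=ray("top",r[:,[0,1]],10)[:,:2];B=ray("top",r[:,[0,2]],10)[:,:2]
    d,m=fitline((A+B)/2); d=d*np.sign(d[1]); n=np.array([d[1],-d[0]])
    return d,n,m,dark,wood,abs(((A-B)@n)).mean()
E
python3 - <<'E'
from meas import *
im=cv2.imread("pics/top0.png")
d,n,m,dark,wood,w=gauge(im)
print("axis",d,"x-axis",n,"mid",m,"yaw(y axis)",np.degrees(np.arctan2(-d[0],d[1])),"woodwidth",w)
# dark blobs
k,l,st,ce=cv2.connectedComponentsWithStats(dark[205:275,192:337])
for i in range(1,k):
    if st[i,4]<80: continue
    v,u=np.nonzero(l==i);P=ray("top",np.c_[u+192,v+205],10)[:,:2]-m
    a=P@d;b=P@n
    print("dark",st[i],"along",np.percentile(a,[1,5,50,95,99]).round(1),"lat",np.percentile(b,[1,50,99]).round(1))
v,u=np.nonzero(wood[205:275,192:337]);a=(ray("top",np.c_[u+192,v+205],10)[:,:2]-m)@d;print("bed along",np.percentile(a,[.2,99.8]))
# side view dark
s=cv2.imread("pics/side0.png")
print("proj side heel/toe check below")
# tree
hsv=cv2.cvtColor(im,cv2.COLOR_BGR2HSV)
mt=np.zeros(im.shape[:2],np.uint8);mt[190:275,130:175]=cv2.inRange(hsv,(2,70,30),(25,255,255))[190:275,130:175]
r=[]
for y in range(210,228):
    x=np.nonzero(mt[y])[0];r.append((x.min()-.5,y,x.max()+.5))
r=np.array(r);L=ray("top",r[:,:2],40)[:,:2];Rr=ray("top",r[:,[2,1]],40)[:,:2]
td,tm=fitline(L);td*=np.sign(td[0])
yl=hsv[250:270,145:165].astype(int);by=(yl[...,0]>=17)&(yl[...,0]<=32)&(yl[...,1]>90)
v,u=np.nonzero(by);bt=ray("top",[u.mean()+145,v.mean()+250],52)[0,:2]
tn=np.array([-td[1],td[0]])
v,u=np.nonzero(mt);pts=ray("top",np.c_[u,v],30)[:,:2];toe=((pts-bt)@td).max()
rd,_=fitline(Rr);
print("tree dir",td,rd,np.degrees(np.arctan2(td[1],td[0])),"button",bt,by.sum(),"lat left edge",(tm-bt)@tn,"toe from button (179 exp)",toe)
# bridge mid
b=[]
for y in range(231,250):
    x=np.nonzero(mt[y])[0]; b.append((x.min()-.5,y))
B=ray("top",b,34)[:,:2];print("bridge left lat(exp 11)",((B-bt)@tn).round(1))
sh=cv2.cvtColor(s,cv2.COLOR_BGR2HSV)[125:150,185:210].astype(int)
by=(sh[...,0]>=17)&(sh[...,0]<=32)&(sh[...,1]>90);v,u=np.nonzero(by);print("side button",by.sum(),ray("side",[u.mean()+185,v.mean()+125],52) if by.sum() else 0)
E
```

```text
axis [-0.14606811  0.98927456] x-axis [0.98927456 0.14606811] mid [463.90823   38.238094] yaw(y axis) 8.399136 woodwidth 94.30733573475905
dark [120  10  13  30 245] along [-178.4 -177.4 -166.8 -156.  -154.6] lat [-37.3   1.4  41.7]
dark [ 45  14  27  36 706] along [-5.9 -3.8 24.3 53.9 56.5] lat [-43.1   1.   47. ]
bed along [-189.67184337  165.46076881]
proj side heel/toe check below
tree dir [0.9789141  0.20427252] [0.98606575 0.16635592] 11.786917 button [396.66989783 315.39050114] 34 lat left edge 30.836637647301924 toe from button (179 exp) 176.18414206839995
bridge left lat(exp 11) [12.4 10.1 10.5 10.9 11.3 11.6 12.  12.4 10.1 10.5 10.9 11.3 11.7 12.
  9.7 10.1 10.5 10.9 11.3]
side button 15 [[396.42752667 310.88877587  52.        ]]
```

```bash
cat > go.py <<'E'
import sys,numpy as np
from scipy.spatial.transform import Rotation as Rt
from cell import robot
x,y,z,yaw=map(float,sys.argv[1:5]);o=robot.observe()
R=Rt.from_rotvec(o["tcp_rot"]);c,s=np.cos(np.radians(yaw)),np.sin(np.radians(yaw))
T=Rt.from_matrix(np.array([[c,s,0],[s,-c,0],[0,0,-1.]]))
D=np.array([x,y,z])-o["tcp_pos"]
print("t",o["time"],"pos",o["tcp_pos"].round(1),"q7",o["qpos"][6].round(2),"d_tool(now axes)",R.inv().apply(D).round(1),"d_tool(target axes)",T.inv().apply(D).round(1),"rotvec",(R.inv()*T).as_rotvec().round(3),"F",o["wrist_force"].round(1),o["opening"].round(1))
E
python3 go.py 457.9 78.8 160 8.4
```

```text
Traceback (most recent call last):
  File "go.py", line 8, in <module>
    print("t",o["time"],"pos",o["tcp_pos"].round(1),"q7",o["qpos"][6].round(2),"d_tool(now axes)",R.inv().apply(D).round(1),"d_tool(target axes)",T.inv().apply(D).round(1),"rotvec",(R.inv()*T).as_rotvec().round(3),"F",o["wrist_force"].round(1),o["opening"].round(1))
                                                                                                                                                                                                                                                    ^^^^^^^^^^^^^^^^^^
AttributeError: 'float' object has no attribute 'round'
```

```bash
sed -i 's/o\["opening"\].round(1)/round(o["opening"],1)/' go.py
python3 go.py 457.9 78.8 160 8.4
```

```text
t 0.1 pos [ 180.4 -650.   230.5] q7 -0.06 d_tool(now axes) [ 462.3 -627.9   71.4] d_tool(target axes) [ 380.9 -680.5   70.5] rotvec [-0.001  0.     0.124] F [ 0.3 -0.4  0.3] 85.5
```

The rows are not in the units I measure in: shifts go in shares of 50 mm and turns go in shares of 2 rad. I convert before sending: 35 mm is 0.7, -25 mm is -0.5, 0.124 rad / 2 = 0.062.

```bash
echo '0.7 -0.5 0 0 0 0
0.7 -0.5 0 0 0 0
0.7 -0.5 0 0 0 0
0.7 -0.5 0 0 0 0
0.7 -0.5 0 0 0 0
0.7 -0.5 0 0 0 0
0.7 -0.5 0 0 0 0
0.7 -0.5 0 0 0 0
0.7 -0.5 0 0 0 0
0 0 0 0 0 0.062' > next.json && python3 steer.py next.json 32; python3 go.py 457.9 78.8 160 8.4
```

```text
time: 1.1
tcp_pos: [428.3, -343.4, 231.0]
tcp_rot: [-3.129, -0.243, -0.003]
wrist_force: [-0.5, -0.2, -0.3]
opening: 31.7
grip_force: 0.0
t 1.1 pos [ 428.3 -343.4  231. ] q7 -0.82 d_tool(now axes) [  94.2 -412.3   72.5] d_tool(target axes) [  90.9 -413.3   71. ] rotvec [-0.003 -0.002  0.008] F [-0.5 -0.2 -0.3] 31.7
```

In the tool's units: -41 mm is -0.82, 9 mm is 0.18, 0.008 rad / 2 = 0.004.

```bash
echo '0.18 -0.82 0.14 0 0 0.004
0.18 -0.82 0.14 0 0 0
0.18 -0.82 0.14 0 0 0
0.18 -0.82 0.14 0 0 0
0.18 -0.82 0.14 0 0 0
0.18 -0.82 0.14 0 0 0
0.18 -0.82 0.14 0 0 0
0.18 -0.82 0.14 0 0 0
0.18 -0.82 0.14 0 0 0
0.18 -0.82 0.14 0 0 0' > next.json && python3 steer.py next.json; python3 go.py 457.9 78.8 44 8.4
```

```text
time: 2.1
tcp_pos: [455.8, 70.8, 161.0]
tcp_rot: [3.134, 0.218, -0.0]
wrist_force: [0.4, -1.1, 0.2]
opening: 31.9
grip_force: 0.0
t 2.1 pos [455.8  70.8 161. ] q7 -1.75 d_tool(now axes) [  3.2  -7.6 117. ] d_tool(target axes) [  3.3  -7.6 117. ] rotvec [ 0.     0.    -0.008] F [ 0.4 -1.1  0.2] 31.9
```

In the tool's units: 35 mm is 0.7, -4 mm is -0.08.

```bash
echo '0 0 0 0 0 0
0.04 -0.08 0.7 0 0 0
0 0 0.7 0 0 0
0 0 0 0 0 0
0 0 0 0 0 0' > next.json && python3 steer.py next.json; python3 go.py 457.9 78.8 44 8.4
python3 - <<'E'
from h import *
s=robot.grab_frame("side")[:,:,::-1];t=robot.grab_frame("top")[:,:,::-1]
a=cv2.resize(s[120:260,170:290],None,fx=4,fy=4,interpolation=cv2.INTER_CUBIC)
cv2.imwrite("pics/f1.png",cv2.convertScaleAbs(a,alpha=1.6))
E
```

```text
time: 2.6
tcp_pos: [457.0, 73.0, 91.4]
tcp_rot: [3.134, 0.217, -0.003]
wrist_force: [-1.1, -0.6, -0.1]
opening: 31.9
grip_force: 0.0
t 2.6 pos [457.   73.   91.4] q7 -1.79 d_tool(now axes) [ 1.8 -5.6 47.4] d_tool(target axes) [ 1.7 -5.6 47.4] rotvec [ 0.     0.002 -0.008] F [-1.1 -0.6 -0.1] 31.9
```

View pics/f1.png

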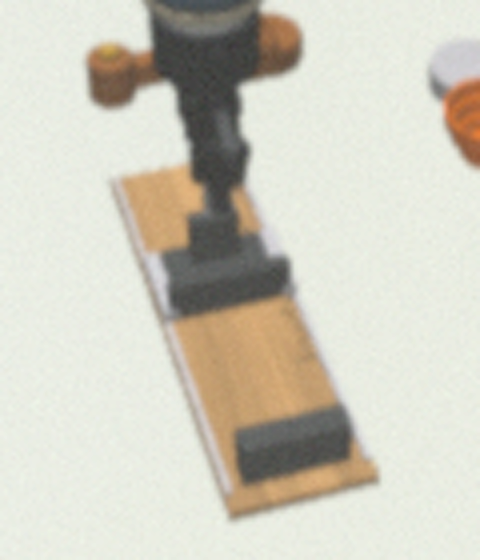

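Crop: the fin top is near (213,215), which is px (223,174), with the fingers just above it. The finger gap can't be seen here, so I'll check by projecting the points.

```bash
python3 - <<'E'
from h import *
for P in ([457.9,78.8,71],[457,73,91],[477.7,81.7,71],[438,75.9,71],[477.7,81.7,25]):print(P,((pix("side",P)-[170,120])*4).round(0))
E
echo '0.04 -0.12 0.2 0 0 -0.004
0 0 0 0 0 0
0 0 0 0 0 0' > next.json && python3 steer.py next.json; python3 go.py 457.9 78.8 44 8.4
```

```text
[457.9, 78.8, 71] [[213. 208.]]
[457, 73, 91] [[212. 194.]]
[477.7, 81.7, 71] [[238. 203.]]
[438, 75.9, 71] [[187. 214.]]
[477.7, 81.7, 25] [[239. 246.]]
time: 3.0
tcp_pos: [458.6, 79.9, 81.5]
tcp_rot: [-3.133, -0.231, -0.0]
wrist_force: [-0.1, -0.0, -0.3]
opening: 32.1
grip_force: 0.0
t 3.0 pos [458.6  79.9  81.5] q7 -1.8 d_tool(now axes) [-0.9  1.  37.5] d_tool(target axes) [-0.9  1.  37.5] rotvec [-0.    -0.     0.001] F [-0.1 -0.  -0.3] 32.1
```

In the tool's units: 12 mm is 0.24.

```bash
echo '0 0 0.24 0 0 0
0 0 0.24 0 0 0
0 0 0.24 0 0 0
0 0 0 0 0 0' > next.json && python3 steer.py next.json && echo '0 0 0 0 0 0
0 0 0 0 0 0
0 0 0 0 0 0
0 0 0 0 0 0
0 0 0 0 0 0' > next.json && python3 steer.py next.json 5 25; python3 go.py 443.9 173.8 45 8.4
```

```text
time: 3.4
tcp_pos: [457.9, 79.4, 44.5]
tcp_rot: [3.133, 0.231, -0.003]
wrist_force: [-0.7, 0.0, -0.9]
opening: 31.9
grip_force: 0.0
time: 3.9
tcp_pos: [458.7, 79.5, 45.7]
tcp_rot: [3.133, 0.23, 0.001]
wrist_force: [-1.9, -1.7, 7.2]
opening: 13.6
grip_force: 30.2
t 3.9 pos [458.7  79.5  45.7] q7 -1.81 d_tool(now axes) [ -0.8 -95.4   0.7] d_tool(target axes) [ -0.8 -95.4   0.7] rotvec [ 0. -0. -0.] F [-1.9 -1.7  7.2] 13.6
```

In the tool's units: -10 mm is -0.2, -5 mm is -0.1.

```bash
echo '0 -0.1 0 0 0 0
0 -0.2 0 0 0 0
0 -0.2 0 0 0 0
0 -0.2 0 0 0 0
0 -0.2 0 0 0 0
0 -0.2 0 0 0 0
0 -0.2 0 0 0 0
0 -0.2 0 0 0 0
0 -0.2 0 0 0 0
0 -0.2 0 0 0 0' > next.json && python3 steer.py next.json; echo '0 0 0 0 0 0
0 0 0 0 0 0' > next.json && python3 steer.py next.json; python3 go.py 443.9 173.8 45 8.4
```

```text
time: 4.9
tcp_pos: [444.7, 173.7, 45.7]
tcp_rot: [3.133, 0.23, 0.001]
wrist_force: [-0.2, -1.8, 6.5]
opening: 13.4
grip_force: 30.2
time: 5.1
tcp_pos: [444.6, 174.8, 45.8]
tcp_rot: [-3.132, -0.232, -0.001]
wrist_force: [-3.2, 1.6, 6.4]
opening: 13.4
grip_force: 30.2
t 5.1 pos [444.6 174.8  45.8] q7 -1.97 d_tool(now axes) [-0.8  0.8  0.8] d_tool(target axes) [-0.8  0.8  0.8] rotvec [-0.001 -0.001  0.001] F [-3.2  1.6  6.4] 13.4
```

In the tool's units: -40 mm is -0.8, -35 mm is -0.7.

```bash
echo '0 0 0 0 0 0
0 0 0 0 0 0
0 0 -0.3 0 0 0
0 0 -0.7 0 0 0
0 0 -0.8 0 0 0
0 0 0 0 0 0' > next.json && python3 steer.py next.json 32;  python3 go.py 449.1 326.3 130 11.4
```

```text
time: 5.7
tcp_pos: [447.0, 174.5, 139.4]
tcp_rot: [-3.131, -0.229, -0.011]
wrist_force: [0.8, 0.7, -0.3]
opening: 31.5
grip_force: 0.0
t 5.7 pos [447.  174.5 139.4] q7 -1.95 d_tool(now axes) [  24.1 -149.9    9.9] d_tool(target axes) [  32.1 -148.4    9.4] rotvec [-0.002 -0.007 -0.053] F [ 0.8  0.7 -0.3] 31.5
```

In the tool's units: -37 mm is -0.74, 8 mm is 0.16, -0.053 rad / 2 = -0.0265.

```bash
echo '0 0 0 0 0 -0.0265
0.16 -0.74 0.04 0 0 0
0.16 -0.74 0.04 0 0 0
0.16 -0.74 0.04 0 0 0
0.16 -0.74 0.04 0 0 0
0 0 0 0 0 0
0 0 0 0 0 0' > next.json && python3 steer.py next.json 60;  python3 go.py 449.1 326.3 6 11.4
python3 - <<'E'
from h import *
s=robot.grab_frame("side")[:,:,::-1]
cv2.imwrite("pics/s2.png",s)
a=cv2.resize(s[90:200,170:290],None,fx=5,fy=5,interpolation=cv2.INTER_CUBIC)
cv2.imwrite("pics/f2.png",cv2.convertScaleAbs(a,alpha=1.6))
hsv=cv2.cvtColor(s,cv2.COLOR_BGR2HSV)[125:150,185:210].astype(int)
print(hsv[6:16,2:16,0]);
for P in ([449.1,326.3,34],[396.7,315.4,52]):print(((pix("side",P)-[170,90])*5).round(0))
E
```

```text
time: 6.4
tcp_pos: [446.1, 325.5, 126.6]
tcp_rot: [3.125, 0.316, -0.001]
wrist_force: [-0.1, -0.8, -0.6]
opening: 60.0
grip_force: 0.0
t 6.4 pos [446.1 325.5 126.6] q7 -2.15 d_tool(now axes) [  3.2  -0.2 120.6] d_tool(target axes) [  3.1  -0.2 120.6] rotvec [0.    0.001 0.003] F [-0.1 -0.8 -0.6] 60.0
[[45 45 47 36 35 27 20 18 18 19 19 20 16 15]
 [48 36 40 35 26 17 13 15 18 21 20 19 17 14]
 [43 30 48 39 19 12 14 14 19 19 20 19 18 13]
 [47 42 39 33 21 12 13 14 16 18 18 18 15 13]
 [36 40 39 40 18 14 12 14 14 14 16 15 14 13]
 [35 43 43 39 21 14 13 14 14 14 13 15 12 12]
 [40 45 43 30 26 17 13 13 12 13 13 11 12 12]
 [42 40 45 45 34 15 13 13 14 12 13 12 15 14]
 [40 43 48 50 40 15 12 16 12 13 14 12 13 12]
 [42 47 45 38 30 18 12 13 13 13 14 14 13 11]]
[[210. 213.]]
[[135. 209.]]
```

View pics/f2.png

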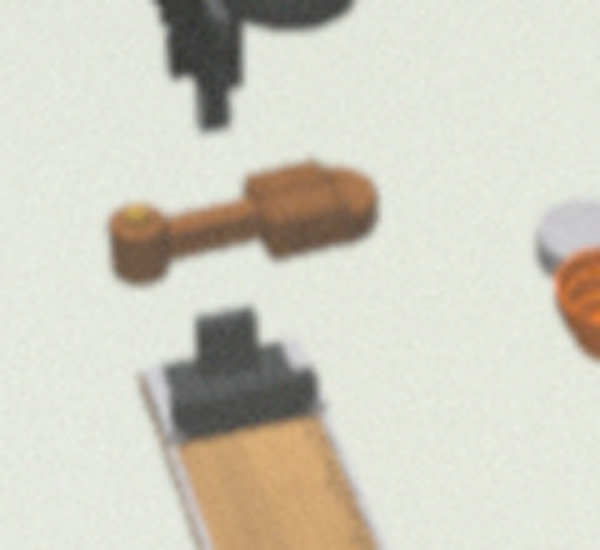

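The button is at crop (136,214) and was predicted at (135,209), so they agree. The carriage is open. Next I descend and grip the bridge.

In the tool's units: 30 mm is 0.6, 20 mm is 0.4.

```bash
echo '0.06 0 0.4 0 0 0
0 0 0.6 0 0 0
0 0 0.6 0 0 0
0 0 0.4 0 0 0
0 0 0.3 0 0 0
0 0 0.08 0 0 0
0 0 0 0 0 0' > next.json && python3 steer.py next.json && python3 go.py 449.1 326.3 6 11.4; echo '0 0 0 0 0 0
0 0 0 0 0 0
0 0 0 0 0 0
0 0 0 0 0 0
0 0 0 0 0 0
0 0 0 0 0 0' > next.json && python3 steer.py next.json 10 30; python3 go.py 449.1 326.3 6 11.4
```

```text
time: 7.15
tcp_pos: [449.7, 324.4, 8.1]
tcp_rot: [3.125, 0.311, -0.001]
wrist_force: [-0.0, 0.2, 0.2]
opening: 59.9
grip_force: 0.0
t 7.15 pos [449.7 324.4   8.1] q7 -2.17 d_tool(now axes) [-0.2 -2.   2.1] d_tool(target axes) [-0.2 -2.   2.1] rotvec [ 0.001  0.001 -0.001] F [-0.   0.2  0.2] 59.9
time: 7.75
tcp_pos: [450.2, 326.3, 9.4]
tcp_rot: [-3.125, -0.314, -0.003]
wrist_force: [-0.7, 0.0, 5.5]
opening: 21.4
grip_force: 29.0
t 7.75 pos [450.2 326.3   9.4] q7 -2.17 d_tool(now axes) [-1.  -0.2  3.4] d_tool(target axes) [-1.  -0.2  3.4] rotvec [-0.001 -0.002  0.001] F [-0.7  0.   5.5] 21.4
```

```bash
echo '0 0 -0.1 0 0 0
0 0 -0.4 0 0 0
0 0 -0.7 0 0 0
0 0 -0.8 0 0 0
0 0 0 0 0 0' > next.json && python3 steer.py next.json - 45;  python3 go.py 474.3 -32.5 110 98.4
```

```text
time: 8.25
tcp_pos: [451.7, 327.2, 113.3]
tcp_rot: [-3.122, -0.312, -0.01]
wrist_force: [0.2, 0.9, -2.7]
opening: 21.3
grip_force: 44.5
t 8.25 pos [451.7 327.2 113.3] q7 -2.15 d_tool(now axes) [-49.1 357.    1.7] d_tool(target axes) [-359.1  -30.2    3.3] rotvec [ 0.002 -0.008 -1.518] F [ 0.2  0.9 -2.7] 21.3
```

In the tool's units: 36 mm is 0.72, 16 mm is 0.32.

```bash
echo '-0.04 0.32 0 0 0 0
-0.08 0.72 0 0 0 0
-0.1 0.72 0 0 0 0
-0.1 0.72 0 0 0 0
-0.1 0.72 0 0 0 0
-0.1 0.72 0 0 0 0
-0.1 0.72 0 0 0 0
-0.1 0.72 0 0 0 0
-0.1 0.72 0 0 0 0
-0.1 0.72 0 0 0 0' > next.json && python3 steer.py next.json;  python3 go.py 474.3 -32.5 110 98.4
```

```text
time: 9.25
tcp_pos: [470.5, -19.0, 107.5]
tcp_rot: [3.126, 0.313, -0.003]
wrist_force: [0.9, 0.4, -2.6]
opening: 21.2
grip_force: 44.5
t 9.25 pos [470.5 -19.  107.5] q7 -1.53 d_tool(now axes) [ 1.  14.  -2.5] d_tool(target axes) [-13.9   1.8  -2.5] rotvec [-0.002  0.002 -1.518] F [ 0.9  0.4 -2.6] 21.2
```

In the tool's units: -0.15 rad / 2 = -0.075.

```bash
echo '0 0 0 0 0 -0.07
0 0 0 0 0 -0.075
0 0 0 0 0 -0.075
0 0 0 0 0 -0.075
0 0 0 0 0 -0.075
0 0 0 0 0 -0.075
0 0 0 0 0 -0.075
0 0 0 0 0 -0.075
0 0 0 0 0 -0.075
0 0 0 0 0 -0.075' > next.json && python3 steer.py next.json;  echo '0 0 0 0 0 -0.015
0 0 0 0 0 0
0 0 0 0 0 0' > next.json && python3 steer.py next.json; python3 go.py 474.3 -32.5 60 98.4
```

```text
time: 10.25
tcp_pos: [470.6, -17.6, 107.4]
tcp_rot: [-2.078, -2.355, 0.003]
wrist_force: [-0.2, 0.1, -2.3]
opening: 21.0
grip_force: 44.5
time: 10.55
tcp_pos: [471.6, -17.1, 108.0]
tcp_rot: [-2.054, -2.376, 0.001]
wrist_force: [-0.6, 0.1, -1.9]
opening: 21.4
grip_force: 44.6
t 10.55 pos [471.6 -17.1 108. ] q7 -0.36 d_tool(now axes) [-15.7   0.5  48. ] d_tool(target axes) [-15.7   0.5  48. ] rotvec [-0.001 -0.    -0.001] F [-0.6  0.1 -1.9] 21.4
```

In the tool's units: 20 mm is 0.4, 15 mm is 0.3.

```bash
echo '-0.16 0 0.3 0 0 0
-0.16 0.01 0.4 0 0 0
0 0 0.18 0 0 0
0 0 0 0 0 0
0 0 0 0 0 0' > next.json && python3 steer.py next.json; python3 go.py 474.3 -32.5 19.4 98.4
python3 - <<'E'
from h import *
t=robot.grab_frame("top")[:,:,::-1];s=robot.grab_frame("side")[:,:,::-1]
cv2.imwrite("pics/t3.png",t)
a=cv2.resize(t[200:280,190:340],None,fx=4,fy=4,interpolation=cv2.INTER_CUBIC)
b=cv2.resize(s[140:260,180:290],None,fx=2.3,fy=2.3,interpolation=cv2.INTER_CUBIC)
b=cv2.copyMakeBorder(b,0,0,0,600-b.shape[1],cv2.BORDER_CONSTANT)
cv2.imwrite("pics/f3.png",cv2.convertScaleAbs(np.vstack([a,b]),alpha=1.6))
E
```

```text
time: 11.05
tcp_pos: [474.9, -31.8, 64.6]
tcp_rot: [-2.05, -2.381, -0.0]
wrist_force: [-0.5, 0.2, -3.7]
opening: 21.2
grip_force: 44.5
t 11.05 pos [474.9 -31.8  64.6] q7 -0.4 d_tool(now axes) [-0.6 -0.7 45.2] d_tool(target axes) [-0.6 -0.7 45.2] rotvec [ 0.    -0.     0.002] F [-0.5  0.2 -3.7] 21.2
```

View pics/f3.png

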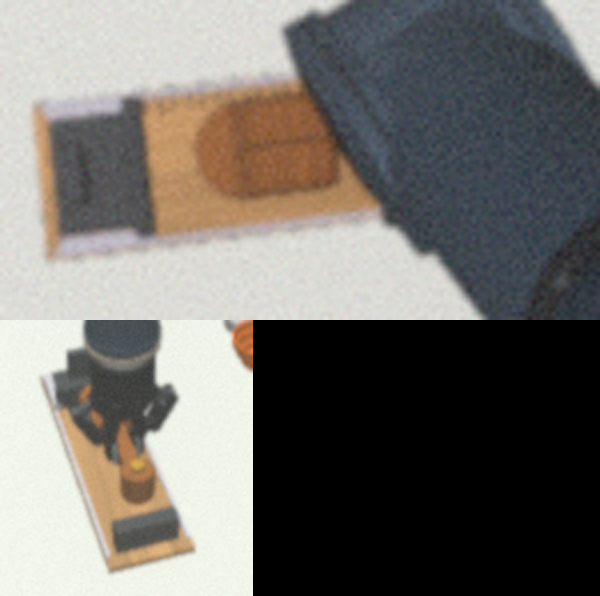

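```bash
cat > lat.py <<'E'
import sys
from meas import *
def tree(imname,base,cols):
    d,n,m,_,_,_=gauge(cv2.imread("pics/top0.png"))
    im=cv2.imread(imname);hsv=cv2.cvtColor(im,cv2.COLOR_BGR2HSV)
    mk=cv2.inRange(hsv,(2,148,30),(14,255,255))
    k,l,st,_=cv2.connectedComponentsWithStats(cv2.morphologyEx(mk,cv2.MORPH_OPEN,np.ones((3,3)))[205:275,192:337])
    i=1+np.argmax(st[1:,4]);print(st[i]);l=(l==i)
    P=[];Q=[]
    for c in cols:
        y=np.nonzero(l[:,c-192])[0]+205;P.append((c,y.min()-.5));Q.append((c,y.max()+.5))
    A=ray("top",P,base+40)[:,:2]-m;B=ray("top",Q,base+40)[:,:2]-m
    la,lb=A@n,B@n;xa=A@d
    print("far lat",la.round(1),"near",lb.round(1))
    print("mid lat: from far",la.mean()-32,"from both",(la+lb).mean()/2,"slope deg",np.degrees(np.arctan(np.polyfit(xa,la,1)[0])),np.degrees(np.arctan(np.polyfit(xa,lb,1)[0])))
    v,u=np.nonzero(l);print("toe along",((ray("top",np.c_[u+192,v+205],base+30)[:,:2]-m)@d).max())
if __name__=="__main__":tree(sys.argv[1],float(sys.argv[2]),range(int(sys.argv[3]),int(sys.argv[4])))
E
python3 lat.py pics/t3.png 55 252 272
python3 - <<'E'
from meas import *
d,n,m,_,_,_=gauge(cv2.imread("pics/top0.png"))
print("tcp lat,along",(np.array([474.9,-31.8])-m)@n,(np.array([474.9,-31.8])-m)@d)
h=cv2.cvtColor(cv2.imread("pics/t3.png"),cv2.COLOR_BGR2HSV)
print(h[215:256,262,:2].tolist())
E
```

```text
[74 36  3  3  9]
tcp lat,along 0.6435427011622221 -70.89245159886526
[[90, 2], [30, 10], [19, 16], [0, 4], [6, 22], [11, 60], [14, 102], [14, 124], [14, 121], [12, 137], [14, 148], [12, 147], [12, 149], [12, 141], [13, 160], [11, 149], [12, 149], [13, 149], [11, 152], [15, 151], [13, 151], [15, 140], [11, 150], [13, 143], [12, 146], [14, 148], [10, 142], [13, 154], [13, 140], [13, 139], [11, 154], [14, 139], [11, 121], [16, 132], [16, 127], [14, 115], [14, 117], [13, 115], [13, 116], [12, 85], [12, 30]]Traceback (most recent call last):
  File "lat.py", line 17, in <module>
    if __name__=="__main__":tree(sys.argv[1],float(sys.argv[2]),range(int(sys.argv[3]),int(sys.argv[4])))
                            ~~~~^^^^^^^^^^^^^^^^^^^^^^^^^^^^^^^^^^^^^^^^^^^^^^^^^^^^^^^^^^^^^^^^^^^^^^^^^
  File "lat.py", line 11, in tree
    y=np.nonzero(l[:,c-192])[0]+205;P.append((c,y.min()-.5));Q.append((c,y.max()+.5))
                                                ~~~~~^^
    return umr_minimum(a, axis, None, out, keepdims, initial, where)
ValueError: zero-size array to reduction operation minimum which has no identity
```

```bash
sed -i 's/im=cv2.imread(imname);/im=cv2.GaussianBlur(cv2.imread(imname),(3,3),0);/; s/(2,148,30)/(2,133,30)/; s/(14,255,255)/(20,255,255)/' lat.py; python3 lat.py pics/t3.png 55 253 271
```

```text
[ 47  19  35  24 665]
far lat [27.3 27.  26.6 26.3 26.  28.2 27.9 27.6 29.9 29.5 29.2 28.9 28.5 28.2
 25.3 19.8 11.7  6.2] near [-29.3 -29.7 -30.  -30.3 -30.6 -28.4 -28.7 -29.1 -29.4 -29.7 -30.  -30.4
 -30.7 -31.  -31.3 -31.7 -32.  -29.8]
mid lat: from far -6.772987034070692 from both -2.442487753465493 slope deg 13.837823818834956 2.4558394461978925
toe along 51.98059895363289
```

In the tool's units: 15 mm is 0.3, 8 mm is 0.16.

```bash
echo '0 -0.01 0.3 0 0 0
0 0 0.3 0 0 0
0 0 0.16 0 0 0
0 0 0.06 0 0 0
0 0 0.02 0 0 0
0 0 0 0 0 0
0 0 0 0 0 0' > next.json && python3 steer.py next.json; python3 go.py 474.3 -32.5 19.4 98.4
```

```text
time: 11.85
tcp_pos: [474.7, -32.6, 22.8]
tcp_rot: [2.05, 2.38, 0.001]
wrist_force: [-0.6, -0.6, -2.9]
opening: 21.3
grip_force: 44.5
t 11.85 pos [474.7 -32.6  22.8] q7 -0.47 d_tool(now axes) [ 0.1 -0.4  3.4] d_tool(target axes) [ 0.1 -0.4  3.4] rotvec [0.001 0.    0.002] F [-0.6 -0.6 -2.9] 21.3
```

In the tool's units: 1 mm is 0.02.

```bash
for i in 1 2; do echo '0 0 0.02 0 0 0
0 0 0 0 0 0
0 0 0 0 0 0' > next.json && python3 steer.py next.json | egrep 'pos|force'; done; echo '0 0 0.014 0 0 0
0 0 0 0 0 0
0 0 0 0 0 0' > next.json && python3 steer.py next.json | egrep 'pos|force'
```

```text
tcp_pos: [474.4, -32.6, 21.4]
wrist_force: [0.1, 0.2, -2.5]
grip_force: 44.5
tcp_pos: [474.3, -32.5, 20.3]
wrist_force: [-0.2, 0.3, -1.8]
grip_force: 44.5
tcp_pos: [474.3, -32.6, 19.6]
wrist_force: [-0.6, -0.2, -2.7]
grip_force: 44.5
```

In the tool's units: 0.5 mm is 0.01.

```bash
for i in 1 2; do echo '0 0 0.01 0 0 0
0 0 0 0 0 0
0 0 0 0 0 0' > next.json && python3 steer.py next.json | egrep 'pos|wrist'; done
```

```text
tcp_pos: [474.4, -32.5, 19.4]
wrist_force: [-1.0, 0.2, 5.6]
tcp_pos: [474.4, -32.6, 19.4]
wrist_force: [-2.3, 0.6, 15.0]
```

In the tool's units: -2 mm is -0.04, -0.7 mm is -0.014.

```bash
echo '0 0 -0.014 0 0 0
-0.04 0 0 0 0 0
-0.04 0 0 0 0 0
0 0 0 0 0 0
0 0 0 0 0 0' > next.json && python3 steer.py next.json | egrep 'pos|wrist'; echo '-0.02 0 0 0 0 0
0 0 0 0 0 0
0 0 0 0 0 0' > next.json && python3 steer.py next.json | egrep 'pos|wrist'
```

```text
tcp_pos: [475.4, -36.2, 19.5]
wrist_force: [-0.5, 3.4, 5.8]
tcp_pos: [475.5, -37.0, 19.5]
wrist_force: [-0.4, 3.7, 6.1]
```

In the tool's units: -0.3 mm is -0.006.

```bash
echo '0 0 -0.006 0 0 0
0 0 0 0 0 0
0 0 0 0 0 0' > next.json && python3 steer.py next.json | egrep 'pos|wrist'; for i in 1 2 3; do echo '-0.02 0 0 0 0 0
0 0 0 0 0 0
0 0 0 0 0 0' > next.json && python3 steer.py next.json | egrep 'pos|wrist';done
```

```text
tcp_pos: [475.1, -37.8, 19.5]
wrist_force: [0.3, 0.2, -1.0]
tcp_pos: [475.1, -38.4, 19.5]
wrist_force: [-0.7, 2.5, -2.1]
tcp_pos: [475.1, -38.4, 19.5]
wrist_force: [-1.7, 5.7, -1.2]
tcp_pos: [475.0, -38.4, 19.5]
wrist_force: [-3.3, 9.9, 0.7]
```

In the tool's units: 2 mm is 0.04.

```bash
echo '0.04 0 0 0 0 0
0 0 0 0 0 0
0 0 0 0 0 0' > next.json && python3 steer.py next.json | egrep 'pos|wrist'; echo '0 0 0 0 0 0
0 0 0 0 0 0
0 0 0 0 0 0
0 0 0 0 0 0' > next.json && python3 steer.py next.json 60|egrep 'pos|wrist'; echo '0 0 -0.4 0 0 0
0 0 -0.8 0 0 0
0 0 -1 0 0 0
0 0 -0.8 0 0 0
0 0 0 0 0 0
0 0 0 0 0 0' > next.json && python3 steer.py next.json; python3 go.py 444.6 174.8 160 8.4
```

```text
tcp_pos: [475.1, -38.4, 19.5]
wrist_force: [-0.8, 3.7, -2.5]
tcp_pos: [475.4, -38.8, 19.7]
wrist_force: [-0.1, -0.4, -0.0]
time: 16.65
tcp_pos: [475.6, -39.0, 170.4]
tcp_rot: [2.05, 2.378, 0.001]
wrist_force: [0.1, 0.1, -0.8]
opening: 59.8
grip_force: 0.0
t 16.65 pos [475.6 -39.  170.4] q7 -0.23 d_tool(now axes) [216.    0.9  10.2] d_tool(target axes) [   0.6 -216.    10.4] rotvec [ 2.000e-03 -1.000e-03  1.572e+00] F [ 0.1  0.1 -0.8] 59.8
```

Translate over the fin, rotate, and take pictures.

In the tool's units: 40 mm is 0.8, 16 mm is 0.32.

```bash
echo '0.32 0 0.04 0 0 0
0.8 0 0.04 0 0 0
0.8 0 0.04 0 0 0
0.8 0 0.04 0 0 0
0.8 0 0.04 0 0 0
0.8 0 0 0 0 0
0 0 0 0 0 0' > next.json && python3 steer.py next.json 32|egrep time; echo '0 0 0 0 0 0.075
0 0 0 0 0 0.075
0 0 0 0 0 0.075
0 0 0 0 0 0.075
0 0 0 0 0 0.075
0 0 0 0 0 0.075
0 0 0 0 0 0.075
0 0 0 0 0 0.075
0 0 0 0 0 0.075
0 0 0 0 0 0.075' > next.json && python3 steer.py next.json|egrep time;echo '0 0 0 0 0 0.036
0 0 0 0 0 0
0 0 0 0 0 0' > next.json && python3 steer.py next.json; python3 go.py 444.6 174.8 45 8.4
python3 - <<'E'
from h import *
t=robot.grab_frame("top")[:,:,::-1];s=robot.grab_frame("side")[:,:,::-1]
cv2.imwrite("pics/t4.png",t)
a=cv2.resize(t[200:280,190:340],None,fx=4,fy=4,interpolation=cv2.INTER_CUBIC)
b=cv2.resize(s[140:260,180:290],None,fx=2.3,fy=2.3,interpolation=cv2.INTER_CUBIC)
b=cv2.copyMakeBorder(b,0,0,0,600-b.shape[1],cv2.BORDER_CONSTANT)
cv2.imwrite("pics/f4.png",cv2.convertScaleAbs(np.vstack([a,b]),alpha=1.6))
E
```

```text
time: 17.35
time: 18.35
time: 18.65
tcp_pos: [442.7, 174.5, 158.8]
tcp_rot: [3.132, 0.235, -0.002]
wrist_force: [-0.0, -0.6, -0.7]
opening: 32.0
grip_force: 0.0
t 18.65 pos [442.7 174.5 158.8] q7 -2.03 d_tool(now axes) [ 2.100e+00 -1.000e-01  1.138e+02] d_tool(target axes) [  1.9  -0.  113.8] rotvec [0.001 0.002 0.003] F [-0.  -0.6 -0.7] 32.0
```

View pics/f4.png

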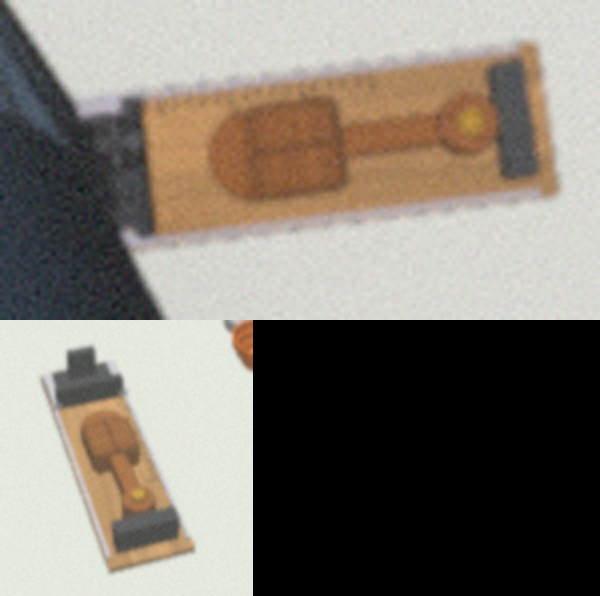

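The tree lies on the bed with its heel touching the stop (button at crop (470,122)), and the toe is clear of the carriage. I'll check its straightness and centring.

```bash
python3 lat.py pics/t4.png 10 254 273
python3 - <<'E'
from meas import *
d,n,m,_,_,_=gauge(cv2.imread("pics/top0.png"))
im=cv2.imread("pics/t4.png");h=cv2.cvtColor(im,cv2.COLOR_BGR2HSV).astype(int)[222:238,300:316]
g=(h[...,0]>=18)&(h[...,0]<=32)&(h[...,1]>120);v,u=np.nonzero(g);P=ray("top",[u.mean()+300,v.mean()+222],62)[0,:2]-m
print(g.sum(),"button lat",P@n,"along",P@d)
E
```

```text
[ 50  19  71  25 952]
far lat [25.9 25.5 25.2 27.5 27.2 29.6 29.2 28.9 28.5 28.2 27.9 27.5 24.5 26.8
 26.5 26.1 25.8 25.5 22.4] near [-30.3 -30.7 -31.  -31.3 -31.7 -32.  -32.4 -32.7 -30.4 -30.7 -28.4 -28.7
 -29.1 -29.4 -29.8 -30.1 -30.4 -30.8 -31.1]
mid lat: from far -5.2255929653234645 from both -1.9056474332782083 slope deg 2.4098623628365337 -1.5817081811451859
toe along 46.614554723945986
24 button lat 0.13312152466814728 along -131.25171746670964
```

The rows are not in the units I measure in: shifts go in shares of 50 mm and turns go in shares of 2 rad. I convert before sending: 35 mm is 0.7, 25 mm is 0.5.

```bash
echo '0.04 0 0.5 0 0 0
0 0 0.7 0 0 0
0 0 0.5 0 0 0
0 0 0.3 0 0 0
0 0 0.24 0 0 0
0 0 0.04 0 0 0
0 0 0 0 0 0' > next.json && python3 steer.py next.json; echo '0 0 0 0 0 0
0 0 0 0 0 0
0 0 0 0 0 0
0 0 0 0 0 0
0 0 0 0 0 0' > next.json && python3 steer.py next.json 5 25; echo '0 0.06 0 0 0 0
0 0.16 0 0 0 0
0 0.16 0 0 0 0
0 0.16 0 0 0 0
0 0.1 0 0 0 0
0 0.06 0 0 0 0
0 0 0 0 0 0
0 0 0 0 0 0' > next.json && python3 steer.py next.json
```

```text
time: 19.45
tcp_pos: [445.0, 175.3, 45.4]
tcp_rot: [3.133, 0.233, -0.001]
wrist_force: [0.2, -0.1, -0.4]
opening: 32.1
grip_force: 0.0
time: 19.95
tcp_pos: [445.5, 175.4, 46.3]
tcp_rot: [-3.133, -0.232, -0.002]
wrist_force: [-1.1, -0.6, 7.0]
opening: 13.4
grip_force: 30.0
time: 20.75
tcp_pos: [450.7, 140.6, 46.2]
tcp_rot: [-3.133, -0.231, -0.002]
wrist_force: [-1.2, -1.9, 6.4]
opening: 13.4
grip_force: 30.1
```

In the tool's units: 1 mm is 0.02.

```bash
for i in 1 2 3 4 5 6; do echo '0 0.02 0 0 0 0
0 0 0 0 0 0' > next.json && python3 steer.py next.json | egrep 'pos|wrist'; done
```

```text
tcp_pos: [450.8, 140.2, 46.3]
wrist_force: [-1.6, 0.6, 7.6]
tcp_pos: [450.9, 139.3, 46.3]
wrist_force: [-2.4, 0.4, 6.6]
tcp_pos: [451.0, 138.4, 46.3]
wrist_force: [-1.8, 0.8, 6.3]
tcp_pos: [451.2, 137.4, 46.3]
wrist_force: [-1.5, 0.3, 6.7]
tcp_pos: [451.3, 136.4, 46.3]
wrist_force: [-1.0, 0.8, 7.0]
tcp_pos: [451.5, 135.4, 46.3]
wrist_force: [-2.0, 1.7, 7.7]
```

In the tool's units: 0.7 mm is 0.014.

```bash
for i in 1 2 3 4 5 ; do echo '0 0.014 0 0 0 0
0 0 0 0 0 0
0 0 0 0 0 0' > next.json && python3 steer.py next.json | egrep 'pos|wrist'; done
```

```text
tcp_pos: [451.6, 134.7, 46.3]
wrist_force: [-2.2, 0.2, 7.6]
tcp_pos: [451.7, 134.1, 46.3]
wrist_force: [-0.7, 1.8, 7.2]
tcp_pos: [451.8, 133.4, 46.3]
wrist_force: [-1.9, 1.9, 6.8]
tcp_pos: [451.8, 132.9, 46.3]
wrist_force: [-2.5, 1.7, 6.4]
tcp_pos: [451.8, 132.9, 46.3]
wrist_force: [-2.9, 4.0, 7.5]
```

In the tool's units: 0.7 mm is 0.014.

```bash
echo '0 0.014 0 0 0 0
0 0 0 0 0 0
0 0 0 0 0 0' > next.json && python3 steer.py next.json | egrep 'pos|wrist'; echo '0 -0.018 0 0 0 0
0 0 0 0 0 0
0 0 0 0 0 0' > next.json && python3 steer.py next.json | egrep 'pos|wrist';echo '0 0 0 0 0 0
0 0 0 0 0 0
0 0 0 0 0 0
0 0 0 0 0 0' > next.json && python3 steer.py next.json 32| egrep 'pos|wrist|op'; echo '0 0 -0.3 0 0 0
0 0 -0.7 0 0 0
0 0 -0.8 0 0 0
0 0 -0.8 0 0 0
0 -0.8 0 0 0 0
0 -0.8 0 0 0 0
0 -0.8 0 0 0 0
0 -0.8 0 0 0 0
0 0 0 0 0 0' > next.json && python3 steer.py next.json
python3 - <<'E'
from h import *
t=robot.grab_frame("top")[:,:,::-1];s=robot.grab_frame("side")[:,:,::-1]
cv2.imwrite("pics/t5.png",t)
a=cv2.resize(t[200:280,190:340],None,fx=4,fy=4,interpolation=cv2.INTER_CUBIC)
b=cv2.resize(s[140:260,180:290],None,fx=2.3,fy=2.3,interpolation=cv2.INTER_CUBIC)
b=np.hstack([b,cv2.resize(t,(347,b.shape[0]))])
cv2.imwrite("pics/f5.png",cv2.convertScaleAbs(np.vstack([a,b[:,:600]]),alpha=1.6))
E
```

```text
tcp_pos: [451.8, 132.8, 46.3]
wrist_force: [-3.5, 5.8, 6.1]
tcp_pos: [451.8, 132.8, 46.3]
wrist_force: [-2.3, 3.7, 7.5]
tcp_pos: [451.7, 131.4, 45.6]
wrist_force: [-0.2, -0.4, -0.3]
opening: 32.4
time: 25.35
tcp_pos: [426.4, 296.0, 175.7]
tcp_rot: [-3.128, -0.243, -0.0]
wrist_force: [-0.4, 0.9, -0.2]
opening: 32.1
grip_force: 0.0
```

View pics/f5.png

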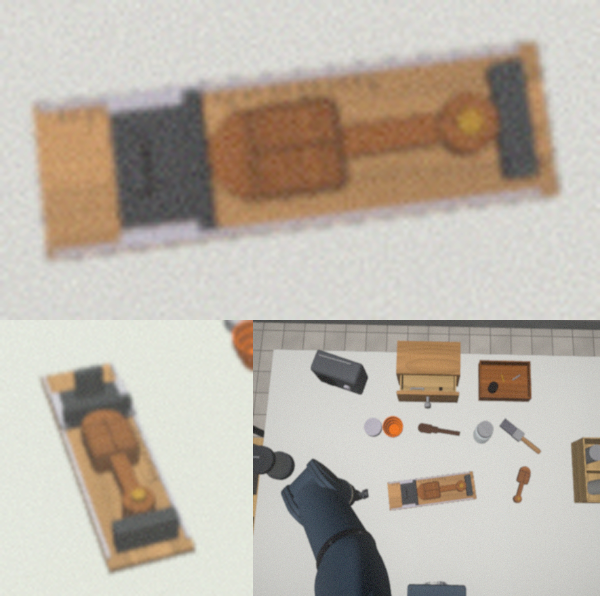

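The toe meets the plate (crop (208,160)) and the heel meets the stop (crop (495,125)). The tree is centred and straight, and the bystanders haven't moved.

```bash
python3 -c "
from cell import robot
print(robot.close_job())"
```

```text
the job is handed in; nothing more can be done
None
```

The longer shoe tree lies flat and straight along the middle of the bed, heel against the stop and the carriage closed on its toe, and the job is handed in (about 25 s used of 72 s).

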